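# Seat the steel reference disc in the check fixture and latch it

## Robot

A 6-joint arm with a two-finger parallel gripper is mounted at the origin on the work surface. World frame = base frame: x ahead of the robot, y to its left, z up, the work surface at z = 0. Lengths are in mm, angles in degrees, forces in N, time in s.
With the tool pointing down it reaches from about 350 to 850 mm from the base axis. Payload 8.1 kg.
Tool frame: the origin (TCP) lies midway between the tips of the shut fingers; the grasp point (between the pads) lies 19 mm behind it; z points along the fingers, y is the line along which they close (so a half turn about z gives the same grasp; the last joint's range is limited). The gripper opens to 85 mm and grips with 20 to 120 N. Pads are 22 mm wide; open, the fingers measure 114 mm over their backs; the gripper's body (76 mm by 85 mm) begins 54 mm behind the grasp point. The pads swing forward as they close: fully open they stand 13 mm farther back than shut.
Start: joints at [65.925, 7.471, 85.268, -0, 87.261, -4.893], TCP at [197.127, 566.698, 231.292] pointing down, gripper open.
Joint ranges: [-169.43, 169.43], [-51.17, 129.36], [1.28, 143.12], [-76.62, 256.62], [0, 156.53], [-152.29, 152.29]. Speed limits (degrees/s): [136.94, 136.94, 159.86, 180, 180, 180].

## Interface

Orientations are given as [roll, pitch, yaw] about the fixed x, y, z axes, in that order (R = Rz(yaw) Ry(pitch) Rx(roll)).
In Python, from bench import r, viewer gives the robot as it stands (r), with the cameras (viewer).
- The arm moves only by the shell command python3 steer.py 'ROWS' [FORCE]. ROWS is rows parted by semicolons, their numbers by spaces, 1 to 8 of them, each of 7 numbers: a rotation vector rx, ry, rz in degrees, then dx, dy, dz in mm, then the finger opening in mm; each row is the pose to reach, as a shift and turn from the pose commanded when the command began, along the tool's axes at that moment; what a row does not reach only later rows make up. A row lasts 1/8 s, in which the tool goes at most 62.5 mm and 10.7 degrees, less where a joint would pass 70% of its speed; a pose out of reach is approached as far as the arm can. The fingers move at their own pace and stop on an object; FORCE is the grip in N (left out, the last holds). Time passes only in rows, so rows that do not move let the fingers close. It prints the time, the measured TCP pose, the force, the opening and the grip force at its end.
- r.sense(): the state, without advancing time (a new reading comes with each control period).
- viewer.snapshot(name): name is "scene" or "top" or "wrist"; returns a dict with "pixels" (420x560x3 uint8, blue, green, red), "fx", "fy", "cx", "cy" (pixels), "pose" (4x4, takes a point from camera to world coordinates). Camera axes: x right, y up, looking along -z (the intrinsics and any distortion apply to the point x, -y, -z); pixel columns grow to the right and rows downward; lengths in mm; the calibration is good to about 2 mm. A picture is of the moment at which its call begins. There is no depth.
- r.hand_in(): hands the job in; it is judged then, once.
The state is a dict: "time": time; "joint_pos": joint angles; "qd": joint speeds; "joint_efforts": joint torques, N m; "tool_pos": TCP position; "tcp_rot": TCP orientation; "ft_force": force on the tool from outside, world axes, zero at the start; "wrist_torque": the same for the moment, N m; "finger_gap": finger opening in mm; "grip_force": force on a finger pad.
Only numpy, scipy, OpenCV 4.12 (cv2) and the standard library are available. Lean on these libraries where they do the work, as an engineer would, in place of code of your own. Each camera call takes 0.05 s, during which the arm holds its last target. There are 200 camera calls.

## Task

Take the steel disc out of the wooden case, lay it flat on the bright plate of the green fixture beside the pocket, and slide it gently about on the plate, never bearing down or shoving hard, until it drops flat into the shallow pocket. Then swing the red latch right over it and let go. Leave the brass disc and everything else where they are.

Things in the scene. Friction and masses are not known exactly. Their poses are not given: they have to be found in the camera images.
- disc: The steel disc: plain, flat, silver-grey, 50 mm diameter, 12 mm thick, about 180 g (0.8 to 1.3 times that). Origin at the centre of its underside, z up. It starts lying flat on one of the two purple felt seats of the case. Loose and mostly over the pocket it leans down towards the pocket's centre.
- case: Shallow open wooden case, fixed; 140 (its x) by 200 mm (its y), walls 20 mm high, 5 mm thick; origin under its centre, z up. Two purple felt seats (60 mm across, tops 13 mm above the bench) at x = 0, y = -45 and +45 mm: the steel disc on one, within 4 mm of its centre, a brass disc on the other. The open lid leans outward along the +y edge. Finger room is best along the case's x.
- fixture: Green cast check fixture, fixed; base 210 x 210 mm, 24 mm high; origin under its centre on the bench, x and y along its edges, z up. On it stands a bright steel plate, 120 x 120 mm, its flat face 44 mm above the bench, with one round pocket in the plate's middle: 52.5 mm across, 4 mm deep, sharp edge. A seated disc's underside is 40 mm above the bench.
- plate_mid (a point): Point on the fixture's middle axis at the height of the plate's face. The plate stands on a locked cross-slide (it will not move) left up to 10 mm off mid along the fixture's x and also up to 10 mm along its y; so the true pocket centre lies within 10 mm of this point along each, and is not reported.
- latch (a joint): Angle of the red latch about its upright pivot, rad: 0 = parked, pointing along the fixture's +x beside the plate; grows as it swings clockwise seen from above; 1.57 = pointing along the fixture's -y, over the pocket; stop at 1.6. Starts at 0 to 0.35. It stays where it is left (friction: 1 to 2 N at the pin).
- latch_pivot (a point): The latch's pivot axis, at x = 0, y = +87 mm of the fixture's frame, at the height of the latch arm's underside (54 mm above the bench). The red arm is 90 mm long from the pivot, 14 mm wide, 7 mm thick; it passes 2 mm over a seated disc, and a disc lying on the plate's face blocks it.
- latch_pin (a point): Centre of the top of the black upright pin on the latch arm, 45 mm from the pivot: 12 mm diameter, 30 mm tall above the arm, top 91 mm above the bench. Pinch or push it to swing the latch.
- brass_disc: Brass disc, 38 mm diameter, 12 mm thick, on the other felt seat; origin at the centre of its underside. Leave it.
- ring_mould: Grey tapered round mould block, 76 mm diameter, 40 mm tall, loose on the bench; origin under its centre. Leave it.
- wash_bottle: Clear bottle with a red cap, 60 mm diameter, 170 mm tall; origin under its centre. Leave it.
- powder_jar: White jar, 64 mm diameter, 100 mm tall; origin under its centre. Leave it.
- beaker: White cup, 72 mm diameter, 90 mm tall; origin under its centre. Leave it.
- spatula: Spatula lying on the bench at the left; about 0.2 m long; origin on the tool. Leave it.
- brush: Brush lying on the bench at the right; about 0.2 m long; origin on the tool. Leave it.

How it is judged (in metres and radians):
On the way, in this order (a step that is already met when the one before it is completed fails the run):
1. the steel disc lies flat on the plate's face, not yet in the pocket (z of disc in the frame of fixture between 0.0428 and 0.0455 m and angle between disc's own z axis and vertical below 0.04 rad and horizontal distance between disc and plate_mid below 0.06 m and contact force between disc and fixture above 0.3 N), for 0.1 s.
2. the disc has dropped flat into the pocket, the latch not yet over it (z of disc in the frame of fixture below 0.0415 m and angle between disc's own z axis and vertical below 0.04 rad and horizontal distance between disc and plate_mid below 0.02 m and value of joint latch below 1 rad), for 0.2 s.
At the end, for the whole second after the job is handed in: The steel disc lies flat in the pocket (underside less than 41.5 mm above the bench in the fixture's frame, tilted less than 0.04 rad, centre within 20 mm of the plate's mid point), at rest, with the latch swung past 1.35 rad and still (z of disc in the frame of fixture below 0.0415 m and angle between disc's own z axis and vertical below 0.04 rad and horizontal distance between disc and plate_mid below 0.02 m and value of joint latch above 1.35 rad and linear speed of disc below 0.01 m/s and velocity of joint latch below 0.05 rad/s); the robot touches nothing.
It fails at once if the disc was pressed or shoved against the fixture with more than 30 N (contact force between disc and fixture above 30 N).
It fails at once if a bystander was moved more than 30 mm (distance of any of brass_disc, ring_mould, wash_bottle, powder_jar, beaker, spatula, brush from where it was at the start of the episode above 0.03 m).
It also fails if it takes over 70 s, if anything falls off the work surface, if the arm or the gripper's body presses on something with over 40 N, if the wrist force passes 120 N, or if a joint passes its speed limit or range.

## Working session

There is one attempt and no reset: what is moved stays moved. The work goes in short steps, Python scripts to look and compute and a shell command to move; the robot and the scene stay as the last step left them, time stands still between calls to the robot, and variables do not carry over. Pictures are saved under pics/ and viewed, at most 10 in all, crops included, and the job is handed in when it is done.

```bash
ls; mkdir -p pics
python3 - <<'E'
from bench import r, viewer
import cv2,numpy as np
s=r.sense();print(s)
for n in("top","scene"):
    d=viewer.snapshot(n);cv2.imwrite(f"pics/{n}0.png",d["pixels"]);print(n,d["fx"],d["fy"],d["cx"],d["cy"],[k for k in d]);print(np.round(d["pose"],3))
E
```

```text
bench.py
pics
steer.py
{'time': 0.0, 'joint_pos': array([ 6.59243191e+01,  7.51750056e+00,  8.53279762e+01,  1.11477660e-03,
        8.72603047e+01, -4.89193500e+00]), 'qd': array([ 0.00957216, -0.02001403, -0.07432551, -0.00990394, -0.0004602 ,
        0.04139047]), 'joint_efforts': array([ 3.95088073e-04, -5.69394028e+01, -5.00550807e+01,  9.25011534e-06,
        1.42444743e-02,  3.68053065e-05]), 'tool_pos': array([196.90176432, 566.20624621, 230.23196387]), 'tcp_rot': array([-1.79894699e+02, -1.01300298e-02,  1.60816190e+02]), 'ft_force': array([ 0.82107267, -0.40275808, -0.08233227]), 'wrist_torque': array([ 0.03745511, -0.01400835,  0.01318062]), 'grip_force': 0.0, 'finger_gap': 85.44422036464184}
top 385.06588612930324 385.06588612930324 281.803765634241 206.83140843006507 ['pixels', 'fx', 'fy', 'cx', 'cy', 'pose']
[[ 2.500000e-02  9.910000e-01 -1.330000e-01  4.516370e+02]
 [-1.000000e+00  2.600000e-02  9.000000e-03  2.780300e+01]
 [ 1.200000e-02  1.320000e-01  9.910000e-01  1.179623e+03]
 [ 0.000000e+00  0.000000e+00  0.000000e+00  1.000000e+00]]
scene 526.0253563120982 526.0253563120982 279.8849156226577 212.03269016046679 ['pixels', 'fx', 'fy', 'cx', 'cy', 'pose']
[[ 7.320000e-01 -3.590000e-01  5.800000e-01  1.738883e+03]
 [ 6.810000e-01  4.080000e-01 -6.080000e-01 -1.155243e+03]
 [-1.800000e-02  8.400000e-01  5.430000e-01  1.157370e+03]
 [ 0.000000e+00  0.000000e+00  0.000000e+00  1.000000e+00]]
```

View pics/top0.png

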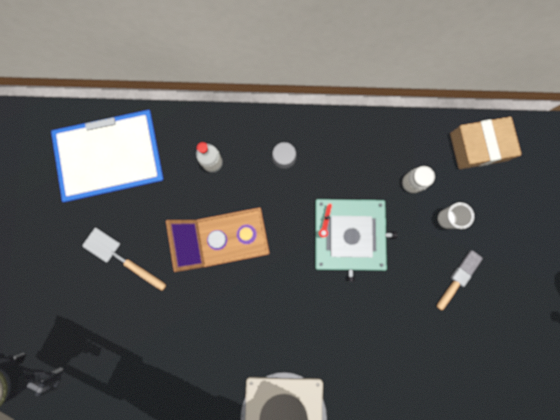

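View pics/scene0.png

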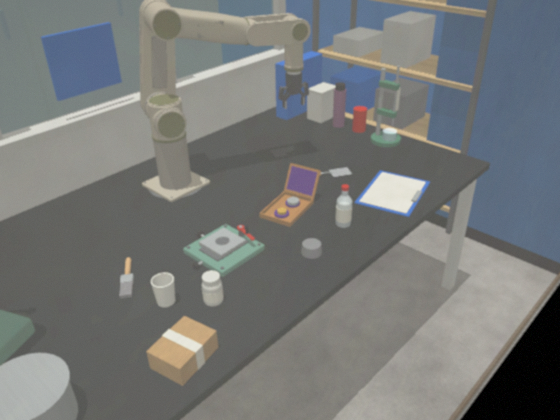

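The top view shows the steel disc at about (217,240), the brass disc at (246,234), the pocket at (352,236) and the latch pivot at (323,234), with the latch arm pointing up to (328,206). The scene view agrees with this layout.

```bash
cat > h.py <<'E'
from bench import r, viewer
import cv2,numpy as np
from scipy.spatial.transform import Rotation as R
def ray(d,u,v,z):
    P=np.array(d["pose"]);q=P[:3,:3]@np.array([(u-d["cx"])/d["fx"],-(v-d["cy"])/d["fy"],-1]);o=P[:3,3]
    return o+q*(z-o[2])/q[2]
def proj(d,p):
    P=np.array(d["pose"]);c=P[:3,:3].T@(np.array(p)-P[:3,3]);return d["cx"]-d["fx"]*c[0]/c[2],d["cy"]+d["fy"]*c[1]/c[2]
def blobs(d,m,z,amin,box=None):
    m=m.astype(np.uint8)*255
    if box: k=np.zeros_like(m);k[box[1]:box[3],box[0]:box[2]]=255;m&=k
    for c in cv2.findContours(m,cv2.RETR_EXTERNAL,cv2.CHAIN_APPROX_NONE)[0]:
        if cv2.contourArea(c)<amin: continue
        w=np.array([ray(d,*p,z)[:2] for p in c[:,0].astype(float)],np.float32)
        (cx,cy),(a,b),t=cv2.minAreaRect(w);(u,v),_,_=cv2.minAreaRect(c)
        print("px",round(u),round(v),"rect",np.round([cx,cy,a,b,t],1),"fit",np.round(cv2.fitEllipse(w)[0]+cv2.fitEllipse(w)[1],1))
def go(x,y,z,yaw):
    "shift and turn in the tool axes to a tool-down TCP pose, from the measured pose"
    s=r.sense();T=R.from_euler('xyz',s["tcp_rot"],degrees=True)
    print("rv",np.round((T.inv()*R.from_euler('xyz',[180,0,yaw],degrees=True)).as_rotvec(degrees=True),2),"d",np.round(T.inv().apply(np.array([x,y,z])-s["tool_pos"]),1))
E
python3 - <<'E'
from h import *
d=viewer.snapshot("top");p=d["pixels"];h=cv2.cvtColor(p,cv2.COLOR_BGR2HSV);H,S,V=[h[...,i].astype(int) for i in range(3)]
print("green");blobs(d,(H>65)&(H<95)&(S>40)&(V>90),24,300,(290,180,410,300))
print("wood");blobs(d,(H<20)&(S>80)&(V>60),20,300,(150,190,290,290))
for q in [(217,240),(246,234),(352,236),(340,222),(228,240),(323,234),(337,250)]:print(q,h[q[1],q[0]])
print("red");blobs(d,((H<8)|(H>172))&(S>140)&(V>90),61,8,(300,190,345,260))
big=cv2.resize(p[190:285,160:400],None,fx=3.3,fy=3.3,interpolation=cv2.INTER_CUBIC);cv2.imwrite("pics/c1.png",big)
E
```

```text
green
px 351 234 rect [ 529.8 -191.9  215.8  215.     0.8] fit [ 529.4 -191.   249.9  250.3]
wood
px 217 238 rect [506.6 208.8 159.3 298.4   9.9] fit [505.1 211.9 169.2 361.7]
(217, 240) [100   3 231]
(246, 234) [ 23 108 255]
(352, 236) [116  12 145]
(340, 222) [100   3 236]
(228, 240) [ 12 109 210]
(323, 234) [179  23 233]
(337, 250) [ 98   4 241]
red
px 325 224 rect [ 554.  -109.2   10.6   32.1   76.7] fit [ 553.6 -108.9   10.4   36.2]
px 328 210 rect [ 594.3 -117.2    9.2   34.4   79.3] fit [ 595.5 -117.5    8.4   34.2]
```

View pics/c1.png

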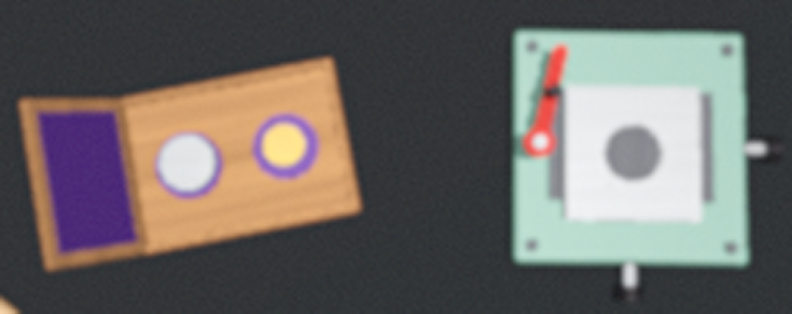

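The crop shows the steel disc at (188,163), the pocket at (633,152), the latch pivot at (540,142) and the pin at about (552,91). I'll measure the disc, pocket and plate next.

Run:
```python
from h import *
d=viewer.snapshot("top");p=d["pixels"];h=cv2.cvtColor(p,cv2.COLOR_BGR2HSV);H,S,V=[h[...,i].astype(int) for i in range(3)]
print("disc");blobs(d,(S<30)&(V>150),25,60,(200,225,234,255))
print("brass");blobs(d,(H>17)&(H<32)&(S>60)&(V>225),25,40,(235,222,260,248))
print("pocket");blobs(d,(V<195),42,60,(338,222,366,252))
print("plate");blobs(d,(S<25)&(V>200),44,300,(325,200,385,270))
go(487,240,150,190);go(487,240,150,10)
```

```text
disc
px 216 239 rect [504.2 211.4  48.   47.7   2.6] fit [505.3 210.9  48.1  49.3]
brass
px 246 234 rect [522.8 124.   32.9  33.    1.5] fit [522.7 124.2  33.1  33.5]
pocket
px 351 236 rect [ 522.4 -189.4   47.3   47.7    1.5] fit [ 522.8 -190.6   46.8   47.8]
plate
px 352 236 rect [ 5.223e+02 -1.902e+02  1.228e+02  1.210e+02  5.000e-01] fit [ 521.7 -189.7  140.3  141.2]
rv [-6.000e-02 -2.000e-02 -2.918e+01] d [-381.2 -212.9   80.9]
rv [-3.0000e-02  8.0000e-02  1.5082e+02] d [-381.2 -212.9   80.9]
```

Run:
```python
from h import *
go(505,211,150,100.4)
```

```text
rv [-6.000e-02  3.000e-02  6.042e+01] d [-407.7 -234.4   80.9]
```

```bash
python3 steer.py '0 0 60.4 -408 -234 80 85;0 0 60.4 -408 -234 80 85;0 0 60.4 -408 -234 80 85;0 0 60.4 -408 -234 80 85;0 0 60.4 -408 -234 80 85;0 0 60.4 -408 -234 80 85;0 0 60.4 -408 -234 80 85;0 0 60.4 -408 -234 80 85' 20
python3 - <<'E'
from h import *
d=viewer.snapshot("wrist");cv2.imwrite("pics/w1.png",d["pixels"]);print(np.round(d["pose"],2),d["fx"])
print(proj(d,(505,211,25)));go(505,211,150,100.4)
E
```

```text
time: 1.2
tool_pos: [506.8, 209.1, 150.6]
tcp_rot: [-180.0, 0.0, 100.3]
ft_force: [-0.2, 0.4, 1.0]
finger_gap: 85.0
grip_force: 0.0
[[ 9.8000e-01 -1.7000e-01 -6.0000e-02  4.9263e+02]
 [ 1.8000e-01  9.3000e-01  3.2000e-01  2.9133e+02]
 [-0.0000e+00 -3.3000e-01  9.5000e-01  2.9426e+02]
 [ 0.0000e+00  0.0000e+00  0.0000e+00  1.0000e+00]] 290.30577481260474
(np.float64(276.3026312021888), np.float64(199.41879115880755))
rv [-0.01  0.15 -0.18] d [ 5.5 -2.7 -0.2]
```

View pics/w1.png

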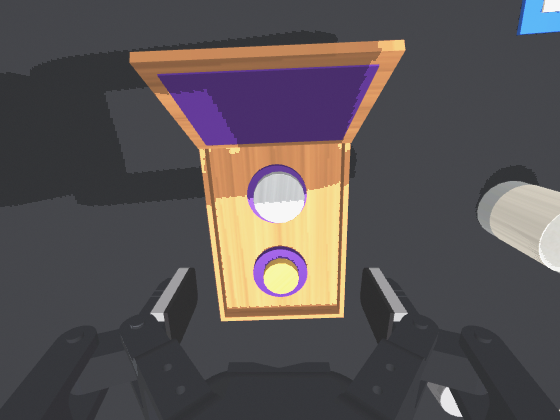

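The wrist view shows the steel disc at (277,196) and the brass disc at (281,276). The fingers straddle the case along its x. I'll refine the disc position from this view.

Run:
```python
from h import *
d=viewer.snapshot("wrist");p=d["pixels"];h=cv2.cvtColor(p,cv2.COLOR_BGR2HSV);H,S,V=[h[...,i].astype(int) for i in range(3)]
blobs(d,(S<30)&(V>120),25,300,(235,155,320,235))
blobs(d,(H>17)&(H<32)&(S>60)&(V>225),25,300,(255,250,305,300))
m=((S<30)&(V>120))[155:235,235:320];print(m.sum())
s=r.sense();print(s["tool_pos"],s["qd"])
go(505,211,150,100.4)
```

```text
px 277 194 rect [506.7 213.2  48.3  50.8  10.2] fit [506.8 213.   48.3  50.5]
px 280 290 rect [528.1 107.   53.6  22.8  11.9] fit [528.8 107.8  26.1  58.7]
px 280 275 rect [525.2 124.7  37.1  36.6  10.2] fit [525.1 125.4  36.2  36.4]
2076
[507.1232963  208.13695429 150.13279001] [ 3.79169914 -1.39858833  0.59188047  1.66677288  1.22835497  3.2385282 ]
rv [-0.07  0.08 -0.22] d [ 3.2 -1.6  0.1]
```

```bash
python3 steer.py '0 0 0 3.5 -1.5 50 64;0 0 0 3.5 -1.5 90 64;0 0 0 3.5 -1.5 120 62;0 0 0 3.5 -1.5 132 62;0 0 0 3.5 -1.5 136 62;0 0 0 3.5 -1.5 136 62'
python3 - <<'E'
from h import *
d=viewer.snapshot("wrist");p=d["pixels"];cv2.imwrite("pics/w2.png",cv2.resize(p[150:,130:430],None,fx=2,fy=2))
go(506,212,10,100.4)
E
```

```text
time: 2.05
tool_pos: [504.3, 215.3, 16.4]
tcp_rot: [179.9, -0.0, 100.4]
ft_force: [0.0, 0.5, 0.2]
finger_gap: 62.2
grip_force: 0.0
rv [ 0.13 -0.02  0.02] d [-3.5  0.8  6.7]
```

View pics/w2.png

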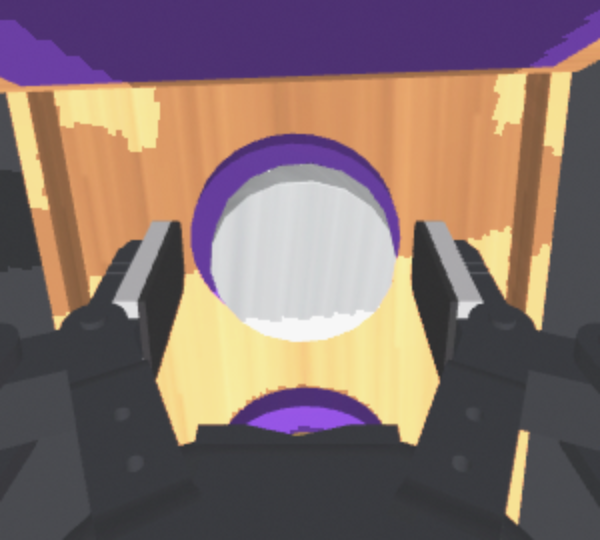

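The wrist crop shows the disc at (303,262), between pads at about (165,290) and (430,290). It is centred, and the tips are still above the felt.

```bash
python3 steer.py '0 0 0 -2 0.5 3 62;0 0 0 -3 0.5 6 62;0 0 0 -3 0.5 6 62'; python3 steer.py '0 0 0 0 0 0 45;0 0 0 0 0 0 45;0 0 0 0 0 0 45;0 0 0 0 0 0 45;0 0 0 0 0 0 45' 30
```

```text
time: 2.48
tool_pos: [504.3, 211.7, 9.1]
tcp_rot: [-180.0, 0.0, 100.4]
ft_force: [0.2, 0.0, 0.4]
finger_gap: 61.6
grip_force: 0.0
time: 3.1
tool_pos: [505.7, 212.3, 10.4]
tcp_rot: [179.9, -0.0, 100.4]
ft_force: [1.4, 0.5, 6.4]
finger_gap: 48.8
grip_force: 35.6
```

```bash
python3 steer.py '0 0 0 0 0 0 56;0 0 0 0 0 -3 56;0 0 0 0 0 -3 56;0 0 0 0 0 -3 45;0 0 0 0 0 -3 45;0 0 0 0 0 -3 45' 40;  python3 steer.py '0 0 0 0 0 -10 45;0 0 0 0 0 -50 45;0 0 0 0 0 -100 45;0 0 0 0 0 -110 45;0 0 0 0 0 -110 45'
python3 - <<'E'
from h import *
d=viewer.snapshot("wrist");p=d["pixels"];cv2.imwrite("pics/w3.png",cv2.resize(p[150:,130:430],None,fx=2,fy=2))
for q in [(485,-190),(490,-190)]: go(*q,110,90.8)
E
```

```text
time: 3.85
tool_pos: [504.6, 212.0, 12.7]
tcp_rot: [180.0, -0.0, 100.4]
ft_force: [-2.2, -0.3, 4.9]
finger_gap: 47.8
grip_force: 40.8
time: 4.47
tool_pos: [504.9, 212.1, 122.9]
tcp_rot: [179.9, -0.0, 100.4]
ft_force: [-0.8, -1.1, -1.8]
finger_gap: 48.2
grip_force: 41.9
rv [-0.06  0.01  9.62] d [-391.7  -91.3   11.5]
rv [-0.06  0.01  9.62] d [-392.6  -86.3   11.5]
```

View pics/w3.png

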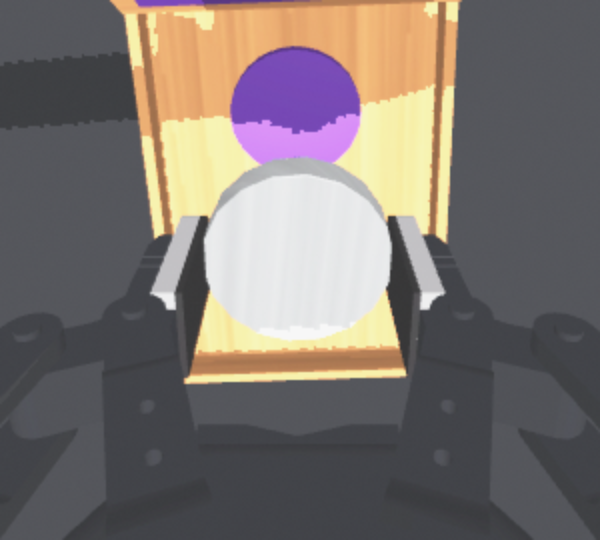

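The disc is held at crop (298,250) and its felt seat is empty. I'll move towards the fixture and stop short to view the pocket.

```bash
python3 steer.py '0 0 9.6 -50 -12 0 45;0 0 9.6 -110 -26 0 45;0 0 9.6 -170 -41 0 45;0 0 9.6 -230 -55 0 45;0 0 9.6 -280 -67 0 45;0 0 9.6 -294 -71 0 45;0 0 9.6 -294 -71 0 45;0 0 9.6 -294 -71 0 45'
python3 - <<'E'
from h import *
d=viewer.snapshot("wrist");p=d["pixels"];cv2.imwrite("pics/w4.png",p)
h=cv2.cvtColor(p,cv2.COLOR_BGR2HSV);H,S,V=[h[...,i].astype(int) for i in range(3)]
print("pk",proj(d,(522.6,-190,44)),"pivot",proj(d,(528,-103,61)))
print("red");blobs(d,((H<8)|(H>172))&(S>140)&(V>60),61,100)
print("bright");blobs(d,(S<25)&(V>190),44,1000)
print(r.sense()["tool_pos"])
E
```

```text
time: 5.52
tool_pos: [487.4, -88.7, 121.4]
tcp_rot: [-179.9, -0.1, 90.9]
ft_force: [0.2, 0.2, -1.8]
finger_gap: 47.8
grip_force: 41.9
pk (np.float64(314.0394747971258), np.float64(322.3165967275024)) pivot (np.float64(329.66025208057994), np.float64(245.28348908644261))
red
px 380 250 rect [ 568.6 -107.2   27.5  104.3   81.2] fit [ 554.6 -107.    21.7  126.7]
bright
px 372 278 rect [ 572.3 -144.2   30.3   62.8   39.1] fit [ 569.6 -145.5   30.2   58. ]
px 291 301 rect [ 502.5 -173.8   80.   140.     1.7] fit [ 495.3 -180.2   76.1  148.4]
[487.65015736 -88.55582702 121.6828645 ]
```

View pics/w4.png

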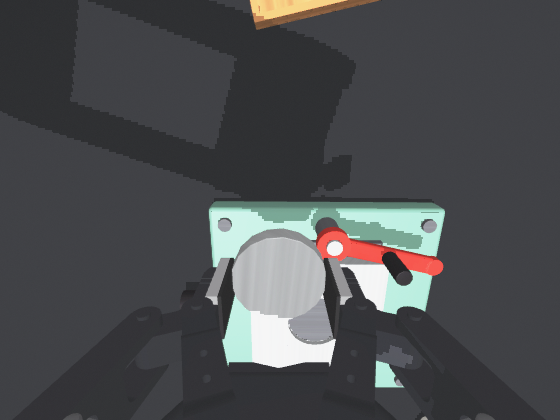

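The view shows the held disc at (279,275), with the pocket edge below it around (315,322), which is where I predicted. The latch pivot is at (334,247) and the pin at (390,258). I'll go over the plate at the −x side and lower the disc.

```bash
python3 steer.py '0 0 0 -50 1 0 45;0 0 0 -100 1 0 45;0 0 0 -101.5 1 30 45;0 0 0 -101.5 1 60 45;0 0 0 -101.5 1 70 45;0 0 0 -101.5 1 70 45;0 0 0 -101.5 1 70 45'
python3 - <<'E'
from h import *
for i in range(3): print(r.sense()["tool_pos"],r.sense()["ft_force"]);viewer.snapshot("wrist")
go(489.5,-190,45,90.7)
E
```

```text
time: 6.45
tool_pos: [491.5, -191.5, 53.7]
tcp_rot: [179.9, 0.1, 90.9]
ft_force: [-0.0, -0.8, -1.0]
finger_gap: 48.0
grip_force: 41.9
[ 491.46474577 -191.50404752   53.73717041] [-0.04399877 -0.77504057 -0.97002604]
[ 491.53286998 -191.68951158   53.899139  ] [-0.86514642 -1.14486245 -0.88119858]
[ 491.42550826 -191.76250581   53.81069612] [ 0.0530947   0.59539261 -1.30392177]
rv [0.12 0.06 0.14] d [ 1.8 -1.8  8.6]
```

```bash
python3 steer.py '0 0 0 1 -1 2 45;0 0 0 1.5 -1.5 4 45;0 0 0 1.5 -1.5 5 45;0 0 0 1.5 -1.5 6 45;0 0 0 1.5 -1.5 6 45' 25;python3 steer.py '0 0 0 0 0 0.5 45;0 0 0 0 0 1 45;0 0 0 0 0 1 45'; python3 steer.py '0 0 0 0 0 0.5 45;0 0 0 0 0 1 45;0 0 0 0 0 1 45'
```

```text
time: 7.22
tool_pos: [488.7, -190.0, 46.1]
tcp_rot: [-180.0, -0.0, 90.8]
ft_force: [-0.2, 0.8, -1.4]
finger_gap: 48.0
grip_force: 41.9
time: 7.6
tool_pos: [488.8, -190.0, 45.3]
tcp_rot: [-180.0, -0.0, 90.8]
ft_force: [0.4, 0.0, -1.6]
finger_gap: 48.0
grip_force: 41.9
time: 7.98
tool_pos: [488.7, -190.0, 44.2]
tcp_rot: [-180.0, -0.0, 90.8]
ft_force: [-0.3, 0.3, -1.0]
finger_gap: 48.0
grip_force: 41.9
```

```bash
python3 steer.py '0 0 0 0 0 0.4 45;0 0 0 0 0 0.8 45;0 0 0 0 0 0.8 45';python3 steer.py '0 0 0 0 0 0.4 45;0 0 0 0 0 0.8 45;0 0 0 0 0 0.8 45'
```

```text
time: 8.35
tool_pos: [488.8, -190.1, 43.7]
tcp_rot: [180.0, 0.0, 90.8]
ft_force: [-2.2, 0.3, 2.3]
finger_gap: 47.7
grip_force: 42.3
time: 8.72
tool_pos: [488.9, -190.1, 43.6]
tcp_rot: [-180.0, 0.0, 90.8]
ft_force: [-6.1, 3.0, 10.9]
finger_gap: 47.8
grip_force: 43.1
```

```bash
python3 steer.py '0 0 0 0 0 -0.8 45;0 0 0 0 0 -0.8 45;0 0 0 0 0 -0.8 54;0 0 0 0 0 -0.8 54;0 0 0 0 0 -2.3 54;0 0 0 0 0 -2.3 54'
python3 - <<'E'
from h import *
d=viewer.snapshot("wrist");p=d["pixels"];cv2.imwrite("pics/w5.png",cv2.resize(p[150:,130:430],None,fx=2,fy=2))
d2=viewer.snapshot("scene")
print("pk",proj(d,(522.6,-190,44)))
E
```

```text
time: 9.48
tool_pos: [488.9, -190.1, 45.2]
tcp_rot: [180.0, 0.0, 90.8]
ft_force: [-0.1, 0.2, 0.3]
finger_gap: 53.9
grip_force: 0.0
pk (np.float64(336.625181466193), np.float64(267.57803373129644))
```

View pics/w5.png

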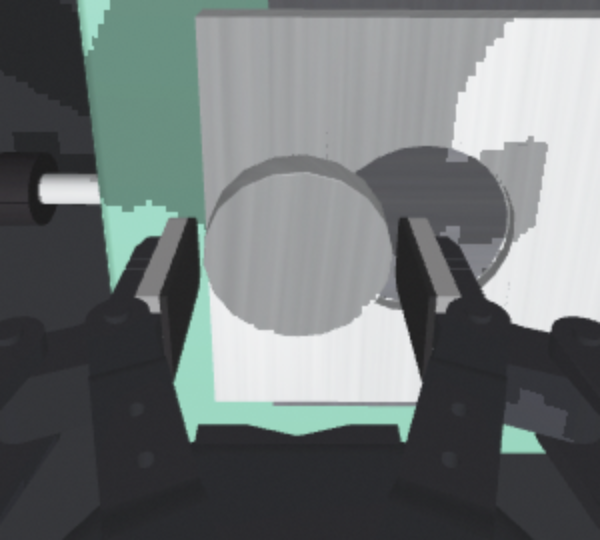

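The disc lies flat on the plate at crop (298,250). The pocket spans crop rows 147–308, with its right edge at column 513. I'll cast both rays from the same camera to get the slide vector.

Run:
```python
from h import *
d=viewer.snapshot("wrist")
c=lambda x,y,z:ray(d,130+x/2,150+y/2,z)
print("disc L/R",c(205,256,56),c(391,256,56),"top of lower rim/near",c(298,336,56),c(298,172,56))
print("pocket R,top,bot",c(513,215,44),c(425,147,44),c(395,308,44),c(380,302,44))
```

```text
disc L/R [ 465.46134523 -189.95064503   56.        ] [ 514.3121612  -189.26949432   56.        ] top of lower rim/near [ 490.25994914 -215.06234916   56.        ] [ 489.53192031 -165.55804515   56.        ]
pocket R,top,bot [ 549.82509596 -183.13694579   44.        ] [ 523.51892834 -163.12356713   44.        ] [ 519.02211429 -214.42481039   44.        ] [ 514.44985575 -212.38290651   44.        ]
```

```bash
python3 steer.py '0 0 0 0 2.5 0 54;0 0 0 0 5 0 54;0 0 0 0 7.5 0 54;0 0 0 0.1 10 0 54;0 0 0 0.1 12.5 0 54;0 0 0 0.2 15 0 54;0 0 0 0.2 17.5 0 54;0 0 0 0.2 20 0 54';python3 steer.py '0 0 0 0 2 0 54;0 0 0 0 4 0 54;0 0 0 0.1 6 0 54;0 0 0 0.1 8 0 54;0 0 0 0.1 10 0 54;0 0 0 0.2 12 0 54;0 0 0 0.2 12 0 54'
python3 - <<'E'
from h import *
d=viewer.snapshot("wrist");p=d["pixels"];cv2.imwrite("pics/w6.png",cv2.resize(p[150:,130:430],None,fx=2,fy=2))
E
```

```text
time: 10.62
tool_pos: [508.9, -189.5, 45.0]
tcp_rot: [-180.0, -0.0, 90.8]
ft_force: [-1.8, -0.2, 0.9]
finger_gap: 54.1
grip_force: 0.7
time: 11.5
tool_pos: [521.1, -189.2, 45.0]
tcp_rot: [180.0, 0.0, 90.8]
ft_force: [-0.2, -0.4, -0.6]
finger_gap: 53.8
grip_force: 0.0
```

View pics/w6.png

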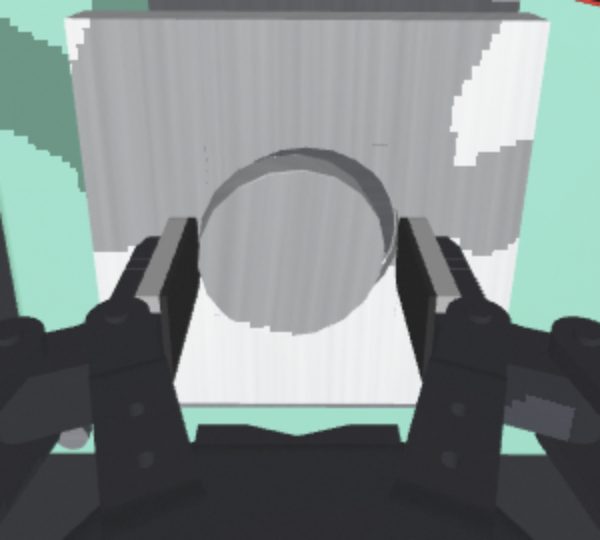

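The disc at crop (292,250) is almost over the pocket. A dark crescent still shows at its upper right (390,200), so it needs about 2–3 mm more in +x.

```bash
python3 steer.py '0 0 0 0 0.6 0 54;0 0 0 0 1.2 0 54;0 0 0 0.3 1.8 0 54;0 0 0 0.5 2.4 0 54;0 0 0 0.5 3 0 54;0 0 0 0.5 3.4 0 54;0 0 0 0.5 3.4 0 54'
python3 - <<'E'
from h import *
d=viewer.snapshot("wrist");p=d["pixels"];cv2.imwrite("pics/w7.png",cv2.resize(p[150:,130:430],None,fx=2,fy=2))
E
```

```text
time: 12.42
tool_pos: [524.3, -188.6, 45.1]
tcp_rot: [180.0, 0.0, 90.8]
ft_force: [-0.2, 0.1, -0.9]
finger_gap: 54.2
grip_force: 0.2
```

View pics/w7.png

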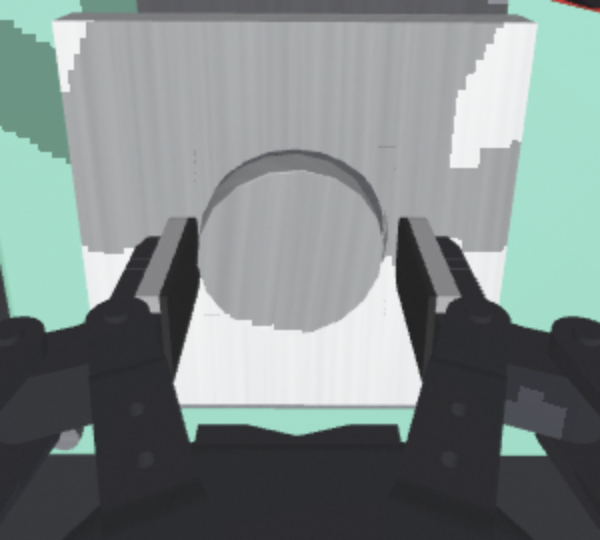

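The disc at crop (292,250) now covers the pocket nearly completely, with only a thin dark rim on the right. Whether it has dropped can't be seen here, so I'll feel for the pocket wall with small pushes.

```bash
python3 steer.py '0 0 0 0 0.4 0 54;0 0 0 0 0.8 0 54;0 0 0 0 0.8 0 54';python3 steer.py '0 0 0 0 0.4 0 54;0 0 0 0 0.8 0 54;0 0 0 0 0.8 0 54'
python3 - <<'E'
from h import *
d=viewer.snapshot("wrist");p=cv2.cvtColor(d["pixels"],cv2.COLOR_BGR2GRAY)
for y in (268,272,276,280):print(y,p[y,222:330].tolist())
E
```

```text
time: 12.85
tool_pos: [524.9, -188.7, 45.0]
tcp_rot: [-180.0, 0.0, 90.8]
ft_force: [-1.6, 1.0, 0.8]
finger_gap: 53.9
grip_force: 0.8
time: 13.22
tool_pos: [525.8, -188.6, 45.0]
tcp_rot: [180.0, 0.0, 90.8]
ft_force: [-1.9, -0.8, 0.1]
finger_gap: 54.3
grip_force: 0.8
268 [41, 39, 39, 38, 38, 38, 45, 110, 166, 167, 166, 169, 170, 169, 168, 166, 165, 163, 161, 160, 157, 156, 159, 161, 163, 165, 168, 168, 169, 169, 166, 163, 164, 163, 165, 166, 167, 165, 166, 168, 168, 168, 168, 171, 170, 169, 167, 166, 164, 165, 167, 165, 165, 163, 164, 163, 162, 163, 164, 164, 164, 163, 164, 163, 164, 166, 167, 169, 168, 166, 165, 165, 164, 162, 164, 165, 165, 165, 167, 168, 168, 165, 164, 164, 164, 165, 166, 167, 170, 170, 169, 168, 167, 166, 167, 168, 168, 166, 108, 150, 165, 167, 170, 168, 167, 165, 131, 36]
272 [40, 39, 37, 38, 39, 39, 47, 127, 168, 166, 167, 169, 169, 168, 168, 166, 163, 162, 160, 159, 158, 159, 160, 162, 163, 166, 167, 169, 170, 168, 165, 164, 163, 165, 166, 166, 166, 165, 167, 168, 167, 167, 169, 171, 170, 169, 166, 165, 165, 166, 166, 165, 165, 164, 163, 162, 162, 164, 165, 164,
[... 610 characters left out ...]
, 165, 165, 167, 168, 166, 165, 163, 164, 164, 165, 166, 168, 169, 169, 169, 167, 166, 166, 166, 167, 169, 168, 167, 167, 163, 167, 167, 168, 166, 166, 162, 68, 37]
280 [38, 38, 38, 38, 38, 38, 43, 104, 166, 166, 168, 169, 169, 169, 166, 165, 163, 161, 157, 158, 157, 160, 161, 164, 165, 167, 168, 170, 168, 165, 163, 163, 164, 165, 166, 166, 166, 167, 167, 166, 167, 169, 171, 170, 168, 166, 164, 164, 166, 166, 165, 163, 163, 164, 162, 163, 164, 165, 164, 163, 163, 163, 163, 164, 167, 169, 167, 165, 165, 165, 163, 162, 163, 163, 164, 165, 166, 167, 168, 165, 163, 163, 163, 165, 165, 168, 169, 169, 168, 167, 166, 167, 166, 167, 168, 167, 166, 163, 143, 169, 177, 242, 242, 242, 240, 162, 37, 36]
```

It still slides freely at 1–2 N, so it isn't seated. I'll measure the disc and plate edges in the same wrist frame.

```bash
cat > m.py <<'E'
from h import *
def edge(a,lo,hi,thr=None):
    a=a[lo:hi].astype(float);g=np.gradient(cv2.GaussianBlur(a[None],(5,1),0)[0]);i=int(np.argmax(abs(g)));return lo+i,round(g[i],1)
d=viewer.snapshot("wrist");P=d["pixels"];s=P.max(2).astype(int)-P.min(2).astype(int);g=cv2.cvtColor(P,cv2.COLOR_BGR2GRAY)
sat=s.astype(np.uint8)
for row in (175,195,215):
    l,_=edge(sat[row],140,190);rr,_=edge(sat[row],370,415);A,B=ray(d,l,row,44),ray(d,rr,row,44);print("plate row",row,l,rr,A[:2].round(1),B[:2].round(1),"mid x",((A+B)/2)[0].round(1))
for col in (250,280,310):
    b,_=edge(sat[:,col],340,362);print("bottom",col,b,ray(d,col,b,44)[:2].round(1),"top rows",[ray(d,col,x,44)[1].round(1) for x in (155,158,161,164)],g[150:168,col].tolist())
for col in (265,275,285,295): print("col",col,"disc top",g[220:242,col].tolist(),"bot",g[306:322,col].tolist())
print("disc rows y at z56:",[(x,ray(d,275,x,56)[:2].round(1).tolist()) for x in (235,315)],r.sense()["tool_pos"])
E
python3 m.py
```

```text
plate row 175 154 393 [ 462.9 -136.7] [ 583.8 -135. ] mid x 523.3
plate row 195 157 391 [ 463.1 -147.2] [ 584.2 -145.5] mid x 523.7
plate row 215 160 388 [ 463.4 -158.2] [ 584.2 -156.5] mid x 523.8
bottom 250 354 [ 509.4 -251.4] top rows [np.float64(-126.0), np.float64(-127.5), np.float64(-129.0), np.float64(-130.4)] [94, 95, 94, 93, 93, 94, 110, 124, 125, 127, 138, 172, 172, 172, 172, 173, 172, 172]
bottom 280 354 [ 528.4 -251.1] top rows [np.float64(-125.8), np.float64(-127.3), np.float64(-128.7), np.float64(-130.2)] [94, 93, 93, 92, 93, 92, 101, 123, 123, 124, 125, 168, 168, 168, 168, 169, 168, 168]
bottom 310 354 [ 547.5 -250.8] top rows [np.float64(-125.6), np.float64(-127.0), np.float64(-128.5), np.float64(-130.0)] [93, 93, 93, 92, 94, 94, 94, 123, 124, 124, 124, 170, 171, 171, 171, 170, 171, 170]
col 265 disc top [168, 167, 168, 166, 166, 127, 97, 120, 122, 123, 124, 126, 127, 125, 130, 174, 172, 170, 170, 169, 170, 170] bot [162, 161, 165, 236, 236, 236, 236, 235, 237, 237, 237, 237, 237, 237, 236, 236]
col 275 disc top [167, 165, 166, 165, 146, 90, 114, 122, 121, 122, 121, 122, 122, 124, 154, 178, 167, 167, 167, 166, 167, 167] bot [166, 166, 166, 166, 165, 167, 237, 238, 235, 237, 237, 237, 237, 237, 237, 237]
col 285 disc top [170, 170, 170, 171, 170, 151, 89, 113, 123, 123, 125, 126, 124, 124, 124, 150, 176, 164, 165, 164, 165, 165] bot [165, 165, 165, 165, 165, 164, 164, 168, 237, 237, 237, 236, 237, 236, 236, 236]
col 295 disc top [170, 169, 169, 169, 169, 170, 169, 169, 168, 112, 114, 121, 125, 125, 124, 122, 124, 123, 154, 173, 167, 166] bot [167, 167, 167, 170, 210, 236, 236, 235, 236, 236, 236, 236, 236, 236, 236, 236]
disc rows y at z56: [(235, [524.5, -163.6]), (315, [525.0, -211.6])] [ 525.80576521 -188.63865213   45.02941867]
```

```bash
python3 steer.py '0 0 0 0 0.3 0 54;0 0 0 0 0.6 0 54;0 0 0 0 0.6 0 54'
python3 - <<'E'
from h import *
d=viewer.snapshot("wrist");P=cv2.cvtColor(d["pixels"],cv2.COLOR_BGR2GRAY)
print(P[276,224:234],P[274,314:328],r.sense()["ft_force"])
for z in(52,56):print(z,ray(d,229,275,z),ray(d,320,275,z),ray(d,272,234.3,z),ray(d,283,313.3,z))
E
python3 steer.py '0 0 0 0 0.3 0 54;0 0 0 0 0.6 0 54;0 0 0 0 0.6 0 54'
```

```text
time: 13.7
tool_pos: [526.4, -188.6, 45.0]
tcp_rot: [-180.0, -0.0, 90.8]
ft_force: [-1.7, -0.5, 1.1]
finger_gap: 53.8
grip_force: 0.9
[ 37  37  36  39  62 164 166 166 167 169] [166 166 168 167 168 167 166 167 167 169 166 166 165 163] [-2.31066298 -0.19079091  1.38940576]
52 [ 500.50298205 -189.14589118   52.        ] [ 549.54138171 -188.45744491   52.        ] [ 523.51004727 -164.95674187   52.        ] [ 530.0790063  -213.57832123   52.        ]
56 [ 501.24785731 -186.68596655   56.        ] [ 548.85120059 -186.01766692   56.        ] [ 523.58164534 -163.20468685   56.        ] [ 529.95837081 -210.40340764   56.        ]
time: 14.12
tool_pos: [526.7, -188.6, 44.9]
tcp_rot: [-180.0, -0.0, 90.8]
ft_force: [-4.4, 0.7, 2.4]
finger_gap: 54.1
grip_force: 2.1
```

Force rises to 4.4 N with little motion, and the image sizes fit the disc top at z=52. Both point to a seated disc against the +x wall. I'll back off, rise, and check from above.

```bash
python3 steer.py '0 0 0 0 -1.5 0 54;0 0 0 0 -3 0 56;0 0 0 0 -3 0 60;0 0 0 0 -3 -30 65;0 0 0 0 -3 -80 65;0 0 0 0 -3 -105 65;0 0 0 0 -3 -105 65;0 0 0 0 -3 -105 65'
python3 - <<'E'
from h import *
d=viewer.snapshot("wrist");P=d["pixels"];g=cv2.cvtColor(P,cv2.COLOR_BGR2GRAY);cv2.imwrite("pics/w8.png",P)
print(r.sense()["tool_pos"])
for z in (44,52,56):
    print(z,np.round(proj(d,(523.7,-190,z)),1),"50mm px",np.round(proj(d,(548.7,-190,z))[0]-proj(d,(498.7,-190,z))[0],1),"y span",np.round(proj(d,(523.7,-215,z))[1]-proj(d,(523.7,-165,z))[1],1))
u,v=map(int,proj(d,(523.7,-190,52)));
print("row",v,"c0",u-40,g[v,u-40:u+41].tolist());print("col",u,"r0",v-40,g[v-40:v+41,u].tolist())
t=viewer.snapshot("top");G=cv2.cvtColor(t["pixels"],cv2.COLOR_BGR2GRAY);cv2.imwrite("pics/t8.png",t["pixels"]);print(G[222:252:1,338:366:2])
h=cv2.cvtColor(P,cv2.COLOR_BGR2HSV);m=((h[...,0]<8)|(h[...,0]>172))&(h[...,1]>140)&(h[...,2]>60);blobs(d,m,61,60)
blobs(d,(h[...,2]<50),91,60,(u+30,max(v-140,0),u+170,v+20))
E
```

```text
time: 15.12
tool_pos: [523.5, -188.4, 148.9]
tcp_rot: [-179.9, -0.0, 90.8]
ft_force: [-0.3, -0.1, -1.0]
finger_gap: 64.9
grip_force: 0.0
[ 523.10973988 -188.20669891  148.32930304]
44 [277.9 210.3] 50mm px 55.2 y span 52.3
52 [277.9 213.3] 50mm px 56.9 y span 53.7
56 [277.9 214.8] 50mm px 57.7 y span 54.4
row 213 c0 237 [246, 246, 246, 246, 246, 246, 246, 246, 246, 247, 246, 246, 246, 214, 150, 246, 183, 186, 185, 184, 181, 177, 170, 171, 172, 177, 180, 181, 179, 176, 177, 178, 178, 179, 179, 179, 182, 183, 179, 174, 178, 178, 176, 175, 173, 176, 176, 175, 175, 175, 180, 181, 178, 176, 175, 175, 176, 179, 180, 179, 175, 175, 190, 246, 247, 246, 246, 246, 246, 247, 246, 245, 246, 246, 246, 246, 246, 245, 245, 246, 246]
col 277 r0 173 [182, 181, 181, 181, 181, 181, 181, 179, 97, 105, 129, 132, 136, 193, 184, 184, 184, 184, 184, 184, 182, 183, 183, 183, 181, 181, 180, 180, 179, 179, 178, 178, 177, 176, 176, 177, 176, 177, 178, 178, 178, 178, 178, 178, 179, 178, 183, 246, 246, 246, 246, 246, 246, 246, 246, 246, 246, 246, 246, 245, 245, 245, 245, 245, 245, 244, 246, 246, 246, 246, 246, 24
[... 1456 characters left out ...]
15 172]
 [159 157 158 156 146 117 109 111 110 130 205 222 211 181]
 [158 157 157 155 142 112 109 109 109 145 213 222 202 190]
 [155 156 156 156 140 111 110 109 107 164 218 221 188 199]
 [156 156 156 156 135 111 111 111 111 182 220 219 177 206]
 [158 157 159 153 125 110 111 107 121 197 221 213 172 213]
 [159 158 159 149 116 108 110 109 133 208 222 203 180 219]]
px 378 130 rect [ 600.1 -117.8   13.4   38.1   77.5] fit [ 599.9 -118.    14.2   42.9]
px 309 116 rect [ 547.3 -106.1   25.8   60.    77.9] fit [ 543.1 -105.2   22.8   64.3]
px 348 123 rect [ 569.6 -111.9   11.2   10.2    0.8] fit [ 570.6 -111.8    9.4   14.1]
px 331 79 rect [556.3 -85.3  30.9   7.    0.8] fit [555.5 -85.3   7.8  39.1]
```

The photometric evidence favours seated but isn't conclusive. I'll check the disc's top height directly with a gentle touch of the shut fingers: 52 mm if seated, 56 mm if not.

```bash
python3 steer.py '0 0 0 0 0 40 0;0 0 0 0 0 75 0;0 0 0 0 0 85 0;0 0 0 0 0 88 0;0 0 0 0 0 89 0;0 0 0 0 0 89 0;0 0 0 0 0 89 0;0 0 0 0 0 89 0';python3 steer.py '0 0 0 0 0 0.6 0;0 0 0 0 0 1.2 0;0 0 0 0 0 1.8 0;0 0 0 0 0 2.2 0;0 0 0 0 0 2.2 0'
```

```text
time: 16.23
tool_pos: [524.3, -188.8, 61.5]
tcp_rot: [180.0, 0.0, 90.8]
ft_force: [1.1, 0.9, -0.2]
finger_gap: 0.1
grip_force: 0.0
time: 16.85
tool_pos: [523.9, -188.6, 58.7]
tcp_rot: [-180.0, -0.0, 90.8]
ft_force: [-0.1, 0.2, 0.5]
finger_gap: 0.4
grip_force: 0.0
```

Run:
```python
from h import *
print(r.sense()["tool_pos"],r.sense()["ft_force"])
```

```text
[ 523.88613283 -188.63202029   58.70120902] [-0.10273499  0.22412374  0.47959008]
```

```bash
python3 steer.py '0 0 0 0 0 0.5 0;0 0 0 0 0 1 0;0 0 0 0 0 1.5 0;0 0 0 0 0 1.5 0;0 0 0 0 0 1.5 0';python3 steer.py '0 0 0 0 0 0.4 0;0 0 0 0 0 0.8 0;0 0 0 0 0 0.8 0;0 0 0 0 0 0.8 0';python3 steer.py '0 0 0 0 0 0.4 0;0 0 0 0 0 0.8 0;0 0 0 0 0 0.8 0;0 0 0 0 0 0.8 0'
```

```text
time: 17.48
tool_pos: [524.0, -188.7, 57.3]
tcp_rot: [-180.0, 0.0, 90.8]
ft_force: [0.6, -0.0, -0.4]
finger_gap: -0.1
grip_force: 0.0
time: 17.98
tool_pos: [524.0, -188.6, 56.5]
tcp_rot: [180.0, 0.0, 90.8]
ft_force: [-0.1, 0.6, 0.1]
finger_gap: 0.1
grip_force: 0.0
time: 18.48
tool_pos: [523.9, -188.6, 55.7]
tcp_rot: [-180.0, -0.0, 90.8]
ft_force: [0.3, -0.3, 0.1]
finger_gap: 0.2
grip_force: 0.0
```

```bash
python3 steer.py '0 0 0 0 0 0.4 0;0 0 0 0 0 0.8 0;0 0 0 0 0 0.8 0;0 0 0 0 0 0.8 0';python3 steer.py '0 0 0 0 0 0.4 0;0 0 0 0 0 0.8 0;0 0 0 0 0 0.8 0;0 0 0 0 0 0.8 0'
```

```text
time: 18.98
tool_pos: [524.0, -188.6, 54.9]
tcp_rot: [180.0, -0.0, 90.8]
ft_force: [-0.3, 0.0, -0.2]
finger_gap: 0.3
grip_force: 0.0
time: 19.48
tool_pos: [523.9, -188.6, 54.1]
tcp_rot: [-180.0, -0.0, 90.8]
ft_force: [0.2, 0.3, 0.2]
finger_gap: 0.2
grip_force: 0.0
```

```bash
python3 steer.py '0 0 0 0 0 0.4 0;0 0 0 0 0 0.8 0;0 0 0 0 0 0.8 0;0 0 0 0 0 0.8 0';python3 steer.py '0 0 0 0 0 0.4 0;0 0 0 0 0 0.4 0;0 0 0 0 0 0.4 0'
```

```text
time: 19.98
tool_pos: [524.0, -188.6, 53.3]
tcp_rot: [180.0, -0.0, 90.8]
ft_force: [0.4, -0.1, -0.4]
finger_gap: -0.1
grip_force: 0.0
time: 20.35
tool_pos: [523.9, -188.6, 52.9]
tcp_rot: [-180.0, -0.0, 90.8]
ft_force: [0.4, -0.3, -0.5]
finger_gap: -0.1
grip_force: 0.0
```

No contact down to 52.9 mm at the disc's centre, so the disc lies flat in the pocket. Next is the latch pin, at about (571,-113).

```bash
python3 steer.py '0 0 0 0 0 -40 0;0 0 0 0 0 -80 30;0 0 0 35 25 -80 40;0 0 0 75 47 -80 40;0 0 0 75 47 -80 40;0 0 0 75 47 -80 40'
python3 - <<'E'
from h import *
d=viewer.snapshot("wrist");P=d["pixels"];h=cv2.cvtColor(P,cv2.COLOR_BGR2HSV)
print(r.sense()["tool_pos"],proj(d,(571,-113.5,91)))
m=((h[...,0]<8)|(h[...,0]>172))&(h[...,1]>140)&(h[...,2]>60);blobs(d,m,61,60)
u,v=map(int,proj(d,(571,-113.5,91)));blobs(d,h[...,2]<60,91,30,(u-35,v-35,u+35,v+30))
go(571,-113.5,70,90.8)
E
```

```text
time: 21.1
tool_pos: [569.6, -113.1, 132.7]
tcp_rot: [-180.0, 0.0, 90.9]
ft_force: [0.3, -0.3, 0.7]
finger_gap: 39.9
grip_force: 0.0
[ 569.47213676 -113.52651771  132.67176449] (np.float64(279.33255917507006), np.float64(238.0368170590522))
px 274 222 rect [ 568.4 -107.3   28.7  102.7   82.5] fit [ 556.2 -107.9   23.6  118. ]
px 284 230 rect [ 574.5 -107.2   10.4   20.2    0.8] fit [ 574.1 -107.4   10.6   22. ]
rv [-0.03  0.01  0.01] d [ 0.   1.6 62.7]
```

```bash
python3 steer.py '0 0 0 0 3 20 40;0 0 0 0 3 40 40;0 0 0 0 3 56 40;0 0 0 0 3 63 40;0 0 0 0 3 63 40'; python3 steer.py '0 0 0 0 0 0 8;0 0 0 0 0 0 8;0 0 0 0 0 0 8;0 0 0 0 0 0 8;0 0 0 0 0 0 8' 20
```

```text
time: 21.78
tool_pos: [572.3, -112.8, 69.0]
tcp_rot: [-179.9, -0.0, 90.8]
ft_force: [0.6, -0.5, 1.1]
finger_gap: 40.3
grip_force: 0.0
time: 22.4
tool_pos: [573.8, -113.1, 70.9]
tcp_rot: [179.9, 0.0, 90.8]
ft_force: [1.8, -0.7, 4.7]
finger_gap: 10.8
grip_force: 21.3
```

```bash
python3 steer.py '0 0 0 -4 -1 -0.5 8;0 0 0 -8.1 -2.6 -0.5 8;0 0 0 -12 -4.5 -0.5 8;0 0 0 -16 -6.9 -0.5 8;0 0 0 -19.5 -9.6 -0.5 8;0 0 0 -22.9 -12.6 -0.5 8;0 0 0 -22.9 -12.6 -0.5 8'
```

```text
time: 23.28
tool_pos: [562.2, -137.6, 71.0]
tcp_rot: [179.8, 0.1, 90.8]
ft_force: [9.5, -5.2, -2.1]
finger_gap: 10.9
grip_force: 20.6
```

```bash
python3 steer.py '0 0 0 -3.3 -3 0 8;0 0 0 -6.2 -6.8 0 8;0 0 0 -8.4 -10.7 0 8;0 0 0 -10.3 -14.8 0 8;0 0 0 -11.5 -18.5 0 8;0 0 0 -12.5 -22 0 8;0 0 0 -13.2 -25.5 0 8;0 0 0 -13.6 -29 0 8';python3 steer.py '0 0 0 0 0 0 8;0 0 0 0 0 0 8'
```

```text
time: 24.28
tool_pos: [532.7, -151.7, 71.0]
tcp_rot: [179.9, 0.1, 90.8]
ft_force: [4.3, -6.1, 2.9]
finger_gap: 10.8
grip_force: 20.9
time: 24.52
tool_pos: [532.4, -151.7, 71.1]
tcp_rot: [179.9, 0.1, 90.8]
ft_force: [1.5, -6.0, 2.0]
finger_gap: 10.7
grip_force: 20.9
```

```bash
python3 steer.py '0 0 0 0 0 0 40;0 0 0 0 0 0 40;0 0 0 0 0 0 40;0 0 0 0 0 -30 40;0 0 0 0 0 -80 40;0 0 0 60 -20 -110 40;0 0 0 120 -60 -130 40;0 0 0 120 -60 -130 40'; python3 steer.py '0 0 0 0 0 0 40;0 0 0 0 0 0 40'
python3 - <<'E'
from h import *
d=viewer.snapshot("top");P=d["pixels"];h=cv2.cvtColor(P,cv2.COLOR_BGR2HSV)
m=((h[...,0]<8)|(h[...,0]>172))&(h[...,1]>110)&(h[...,2]>90);blobs(d,m,61,4,(300,190,390,270));print(r.sense()["tool_pos"])
w=viewer.snapshot("wrist");P=w["pixels"];h=cv2.cvtColor(P,cv2.COLOR_BGR2HSV);m=((h[...,0]<8)|(h[...,0]>172))&(h[...,1]>140)&(h[...,2]>60);print("wrist");blobs(w,m,61,60)
E
```

```text
time: 25.52
tool_pos: [469.3, -28.7, 201.7]
tcp_rot: [179.9, -0.0, 90.9]
ft_force: [0.1, -0.1, -0.6]
finger_gap: 40.0
grip_force: 0.0
time: 25.78
tool_pos: [470.3, -31.6, 199.8]
tcp_rot: [-180.0, 0.0, 90.8]
ft_force: [-0.0, 1.1, 0.1]
finger_gap: 39.9
grip_force: 0.0
[470.23772455 -31.7979693  199.62322535]
wrist
px 335 256 rect [533.9 -97.1  15.   29.5  57. ] fit [532.2 -97.8  16.9  28.1]
```

```bash
python3 steer.py '0 0 0 60 0 -20 40;0 0 0 120 0 -20 40;0 0 0 180 0 -20 40;0 0 0 220 0 -20 40;0 0 0 220 0 -20 40;0 0 0 220 0 -20 40;0 0 0 220 0 -20 40'
python3 - <<'E'
from h import *
d=viewer.snapshot("top");P=d["pixels"];h=cv2.cvtColor(P,cv2.COLOR_BGR2HSV)
m=((h[...,0]<8)|(h[...,0]>172))&(h[...,1]>110)&(h[...,2]>90);blobs(d,m,61,4,(300,190,390,270))
ys,xs=np.nonzero(m[190:270,300:390]);w=np.array([ray(d,x+300.,y+190.,61)[:2] for x,y in zip(xs,ys)]);print(len(w),w.min(0),w.max(0),cv2.fitLine(w.astype(np.float32),2,0,.01,.01).T)
s=r.sense();print(s["tool_pos"],s["qd"])
E
```

```text
time: 26.75
tool_pos: [467.3, 187.7, 220.1]
tcp_rot: [-180.0, 0.0, 90.7]
ft_force: [-0.0, -0.1, 0.2]
finger_gap: 39.9
grip_force: 0.0
px 346 232 rect [ 532.5 -172.5    5.8   32.2    1.5] fit [ 532.5 -173.2    6.4   47.7]
px 328 232 rect [ 529.7 -118.5   20.4   52.6    1.5] fit [ 529.4 -112.    19.4   54.6]
110 [ 518.87851712 -188.54159173] [539.69287171 -92.30893227] [[ 5.3872198e-02 -9.9854785e-01  5.3037128e+02 -1.3420987e+02]]
[467.30692275 187.80511287 220.25166558] [ 0.12593875 -0.27463623 -0.05104603  0.16404009  0.03980188  0.12967335]
```

The latch direction is (0.054, −0.999), which is about 1.52 rad and past the 1.35 rad needed. The robot is clear of everything, so I'm handing in.

```bash
python3 -c "
from bench import r, viewer
print(r.hand_in())"
```

```text
the job is handed in; nothing more can be done
None
```

I handed the job in after about 27 s: by touch and camera checks the steel disc is flat in the pocket and the latch is over it at about 1.52 rad, with the robot clear of everything; the hand-in returned no verdict.

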